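# Load a blank and index the dowel-drilling table one click

### The job

Move the loose wooden blank from the wooden holder to the one empty nest of the round indexing table: there is room for fingers only at its long sides in the holder and only at its ends in the nest, so on the way lay it flat on the open bench well clear of the holder, let go and take it again, then seat it so that it lies fully down and level in the nest, and let go. Only then turn the table (its upright pegs are the handles) one click anticlockwise seen from above, so that the blank rests clicked in before the drill. Do not turn the table well past that click or the other way, and do not shift the plane, bottle or slat.

Things in the scene. Friction and masses are not known exactly. Their poses are not given: they have to be found in the camera images.
- blank: Loose light-wood block, 64 (x) by 40 (y) by 20 mm (z), about 40 g, the same both ways round. Starts lying flat in the holder. Origin at the centre of its underside, x along its length.
- holder: Fixed grey-painted wooden board 110 (x) by 90 (y) by 8 mm on the bench, with two end walls across x (inner faces at x = -35 and +35 mm, 60 mm wide in y, 10 mm thick, tops 30 mm above the bench). The blank lies on the board between the walls, length along x, its long sides free. Origin at the centre of the board's underside.
- turret (a joint): Angle of the round indexing table, rad, positive anticlockwise from above. A spring ball clicks in every 1.047 rad (60 deg). It starts clicked in at about 0; the wanted next click is 1.047. Within 0.08 rad of a click the spring pulls it home; 0.08 to 0.18 rad off, it pushes away; elsewhere it turns easily and stays where left. Passing the bumps takes about 6 N at a peg.
- hub (a point): On the table's upright axis, at the top face of its plywood disc (310 mm across, 63 mm above the bench). Turns with the table: x points to the empty nest, z up. Six aluminium nests, centred 100 mm from the axis, stand every 60 deg; the other five hold fixed blanks, tops 22 mm above the disc. On the axis is a low screw head, 20 mm wide, 10 mm high.
- nest (a point): Centre of the empty nest's floor, 100 mm from the axis, 2 mm above the disc; turns with the table, x radially outward. Pocket 67 (x) by 43 mm (y). Cheeks along its long sides: 7 mm thick, 60 mm long, 16 mm above the floor. Low lips across both ends: 7 mm thick, 5 mm above the floor; fingers on the blank's ends pass over them. The blank lies on the floor, length along x, its top 20 mm above it.
- peg (a point): Centre of the top of one of six upright round steel turning pegs (14 mm diameter, 60 mm tall above the disc, 128 mm from the axis). This one stands 30 deg anticlockwise of the empty nest and turns with the table; the other five follow every 60 deg, each midway between two nests. Any may be used.
- drill_tip (a point): Tip of the bit of the fixed horizontal drill beside the table, 165 mm from the table's axis and 75 mm above the bench, pointing at the axis; 60 degrees anticlockwise from where the empty nest starts. Behind the tip lie chuck and a motor 64 mm in diameter, outward to 380 mm from the axis, 116 mm high.
- plane: Bystander: metal hand plane, 235 by 60 mm, about 100 mm tall, loose. Origin at the centre of its sole.
- glue: Bystander: white bottle, 56 mm diameter, 150 mm tall, loose. Origin at the centre of its foot.
- slat: Bystander: loose wooden slat 170 by 40 by 20 mm, like the blank but much longer. Origin at the centre of its underside, x along its length.
There are look-alikes about, which are no part of the job. What is shaped like the holder but purple is not meant.

How it is judged:
On the way, in this order (a step that is already met when the one before it is completed fails the run):
1. the blank lies flat on the bench, let go and at rest, with its centre more than 80 mm from the holder's centre; the table is still at its first click (height (world z) of blank below 0.004 m and angle between blank's own z axis and vertical below 0.05 rad and horizontal distance between blank and holder above 0.08 m and contact force between the fingers and blank below 0.05 N and linear speed of blank below 0.02 m/s and value of joint turret below 0.09 rad), for 0.2 s.
2. the blank sits down and level in the empty nest, let go, while the table is still at its first click (horizontal distance between blank and nest below 0.005 m and z of blank in the frame of nest between -0.003 and 0.002 m and angle between blank's own z axis and vertical below 0.04 rad and angle between the x axis of blank and the x axis of nest, either way round below 0.12 rad and contact force between the fingers and blank below 0.05 N and value of joint turret between -0.09 and 0.09 rad), for 0.2 s.
At the end, for the whole second after the job is handed in: The table rests one click on (joint within 0.05 rad of 1.047); the blank lies in its nest, centre within 5 mm of the nest's centre in plan, underside within 2 mm of the floor, tilted less than 0.04 rad and its length along the nest within 0.12 rad, and is at rest (horizontal distance between blank and nest below 0.005 m and z of blank in the frame of nest between -0.003 and 0.002 m and angle between blank's own z axis and vertical below 0.04 rad and angle between the x axis of blank and the x axis of nest, either way round below 0.12 rad and value of joint turret between 0.997 and 1.097 rad and velocity of joint turret between -0.05 and 0.05 rad/s and linear speed of blank below 0.02 m/s); the robot touches nothing.
It fails at once if the table is turned more than 0.25 rad past the wanted click (value of joint turret above 1.297 rad).
It fails at once if the table is turned more than 0.25 rad the wrong way (value of joint turret below -0.25 rad).
It fails at once if the plane, bottle or slat is moved more than 20 mm (distance of any of plane, glue, slat from where it was at the start of the episode above 0.02 m).
It also fails if it takes over 67 s, if anything falls off the work surface, if the arm or the gripper's body presses on something with over 40 N, if the wrist force passes 120 N, or if a joint passes its speed limit or range.

### The arm

A 7-joint arm with a two-finger parallel gripper is mounted at the origin on the work surface. World frame = base frame: x ahead of the robot, y to its left, z up, the work surface at z = 0. Lengths are in m, angles in rad, forces in N, time in s.
With the tool pointing down it reaches from about 0.4 to 0.85 m from the base axis. Payload 10.4 kg.
Tool frame: the origin (TCP) lies at the very end of the fingers, on their centre line; the grasp point (between the pads) lies 19 mm behind it (manip.grip_point_offset is the distance from the TCP to the grasp point, in m); z points along the fingers, y is the line along which they close (so a half turn about z gives the same grasp; the last joint's range is limited). The gripper opens to 85 mm and grips with 20 to 120 N. Pads are 22 mm wide; open, the fingers measure 114 mm over their backs; the gripper's body (76 mm by 85 mm) begins 54 mm behind the grasp point. The pads swing forward as they close: fully open they stand 13 mm farther back than shut.
Start: joints at [-1.34, 0.332, -0.065, 1.46, 0.022, 1.35, -0.088], TCP at [0.157, 0.605, 0.231] pointing down, gripper open.
Joint ranges: [-2.6, 2.6], [-0.5, 2.12], [-1.47, 1.34], [0.16, 2.42], [-1.27, 4.41], [0.06, 2.06], [-2.6, 2.6]. Speed limits (rad/s): [2.22, 2.22, 2.79, 2.79, 3.14, 3.14, 3.14].

### API

Orientations are given as a unit quaternion [x, y, z, w].
In Python, from workcell import manip gives the robot as it stands. The module is installed in compiled form; this text tells all that it offers.
- The arm moves only by the tool step_arm, never from a script. Its argument "moves" is a list of rows, each a list of 7 numbers: the closure, from 0 (fully open) to 1 (shut), then the shift along the world's x, y, z in mm, then the turn, a rotation vector about the world's x, y, z in rad. In form: [[grip, tx, ty, tz, ax, ay, az], ...]. A call has 1 to 10 rows; each row is the pose to reach, as a shift and turn from the pose commanded when the call began; what a row does not reach only later rows make up. A row lasts 1/10 s, in which the tool goes at most 50 mm and 8.59 degrees, less where a joint would pass 70% of its speed; a pose out of reach is approached as far as the arm can. A call with a gripper value outside its range is refused whole. The fingers move at their own pace and stop on an object; "grip_force" is the grip in N (left out, the last holds). Time passes only in rows, so rows that repeat a pose let the fingers close. It gives the time, the measured TCP pose, the force, the opening and the grip force at its end, in the units of the state.
- manip.get_obs(): the state, without advancing time (a new reading comes with each control period).
- manip.camera(name): name is "scene" or "top" or "wrist"; returns a dict with "image" (480x640x3 uint8, blue, green, red), "K" (3x3 intrinsics, pixels), "rvec" (rotation vector, rad) and "tvec" (3), from world to camera coordinates, as OpenCV has them; the wrist camera has in their place "mount" (4x4, takes a point from camera to tool coordinates, whose origin is the TCP and whose axes are the flange's). Camera axes: x right, y down, z forward; pixel columns grow to the right and rows downward; lengths in m; the calibration is good to about 2 mm. The wrist camera is an equidistant fisheye: a pixel r from the principal point sees the ray r / f radians off the axis. A picture is of the moment at which its call begins: read the wrist's pose just before it. There is no depth.
- manip.hand_in(): hands the job in; it is judged then, once.
The state is a dict: "clock": time; "joint_pos": joint angles; "joint_velocities": joint speeds; "tau": joint torques, N m; "position": TCP position; "ee_rot": TCP orientation; "ft_force": force on the tool from outside, world axes, zero at the start; "torque": the same for the moment, N m; "grip_width": opening from 0.0 (shut) to 1.0 (fully open); "grasp_force": force on a finger pad.
Only numpy, scipy, OpenCV 4.12 (cv2) and the standard library are available. Lean on these libraries where they do the work, as an engineer would, in place of code of your own. Each camera call takes 0.05 s, during which the arm holds its last target. There are 200 camera calls.

## Working session

There is one attempt and no reset: what is moved stays moved. The work goes in short steps, Python scripts to look and compute and a tool call to move; the robot and the scene stay as the last step left them, time stands still between calls to the robot, and variables do not carry over. Pictures are saved under pics/ and viewed, at most 10 in all, crops included, and the job is handed in when it is done.

Besides the shell and the picture viewer there is one more tool, called after "Call:" as a command line: name --pt "numbers of a row" for each row, then --argument value for the rest. step_arm: Moves the arm, as the interface text tells. Its arguments: {"type":"object","properties":{"moves":{"type":"array","items":{"type":"array","items":{"type":"number"}}},"grip_force":{"type":"number"}},"required":["moves"]}

```bash
mkdir -p pics
cat > h.py <<'E'
import numpy as np, cv2
from scipy.spatial.transform import Rotation as R
from workcell import manip
def ray(c,px,pose=None):
    """origin,dir in world; for fixed cameras"""
    K=c["K"]
    if "mount" in c:
        d=np.array([(px[0]-K[0][2]),(px[1]-K[1][2])]); r=np.hypot(*d); th=r/K[0][0]
        v=np.array([*(d/r*np.sin(th) if r>0 else d),np.cos(th)])
        M=np.array(c["mount"]); p,q=pose; Rt=R.from_quat(q).as_matrix()
        return np.array(p)+Rt@M[:3,3], Rt@M[:3,:3]@v
    Rc=cv2.Rodrigues(np.array(c["rvec"],float))[0]; t=np.array(c["tvec"],float).ravel()
    v=np.linalg.inv(np.array(K))@[px[0],px[1],1]
    return -Rc.T@t, Rc.T@v
def atz(o,d,z): return o+d*(z-o[2])/d[2]
def tri(rs):
    A=sum(np.eye(3)-np.outer(d,d)/(d@d) for o,d in rs); b=sum((np.eye(3)-np.outer(d,d)/(d@d))@o for o,d in rs)
    return np.linalg.solve(A,b)
def snap(name,fn):
    o=manip.get_obs(); c=manip.camera(name); cv2.imwrite(f"pics/{fn}.png",c["image"])
    np.save(f"pics/{fn}.npy",{**{k:v for k,v in c.items()},"pose":(o["position"],o["ee_rot"])},allow_pickle=True)
    return c
def load(fn): return np.load(f"pics/{fn}.npy",allow_pickle=True).item()
def L(fn,px):
    c=load(fn); return ray(c,px,c["pose"])
E
python3 - <<'E'
from h import *
for n in("scene","top","wrist"):
    c=snap(n,n+"0"); print(n,c["K"],{k:v for k,v in c.items() if k not in("image","K")})
print(manip.get_obs(),manip.grip_point_offset)
E
```

```text
scene [[610.50610327   0.         314.50854779]
 [  0.         610.50610327 236.76539609]
 [  0.           0.           1.        ]] {'rvec': array([ 2.31465786,  1.06522344, -0.36569007]), 'tvec': array([-0.47380645, -0.24399619,  1.89238484])}
top [[459.53879489   0.         318.08383196]
 [  0.         459.53879489 242.89375899]
 [  0.           0.           1.        ]] {'rvec': array([ 2.19811705, -2.17200791,  0.09747426]), 'tvec': array([0.06582857, 0.6065797 , 1.17887855])}
wrist [[371.64829954   0.         322.60657252]
 [  0.         371.64829954 242.06160075]
 [  0.           0.           1.        ]] {'mount': array([[-3.68197949e-04, -9.56927315e-01, -2.90327363e-01,
         7.35005618e-02],
       [ 9.99999912e-01, -4.10362142e-04,  8.43490139e-05,
         4.37779923e-04],
       [-1.99855234e-04, -2.90327306e-01,  9.56927382e-01,
        -1.41028901e-01],
       [ 0.00000000e+00,  0.00000000e+00,  0.00000000e+00,
         1.00000000e+00]])}
{'clock': 0.15, 'joint_pos': array([-1.33962492,  0.33270397, -0.06471491,  1.46072629,  0.02162222,
        1.34987627, -0.08853365]), 'joint_velocities': array([-0.00048076, -0.00065358,  0.00061976, -0.00270233,  0.00090118,
        0.00150072,  0.00096096]), 'tau': array([ 7.79343573e-04, -6.25824881e+01,  4.92699724e-02, -3.91850460e+01,
        1.63466163e-02,  7.70639424e-03,  3.52795519e-05]), 'position': array([0.1568407 , 0.60472594, 0.23072349]), 'ee_rot': array([ 1.26544600e-01,  9.91960788e-01, -5.07638891e-04, -3.49398117e-05]), 'ft_force': array([ 0.08223999,  0.64060473, -0.14392546]), 'torque': array([-0.07323974,  0.01685552, -0.01297954]), 'grasp_force': 0.0, 'grip_width': 1.0046965201384148} 0.0187
```

View pics/top0.png

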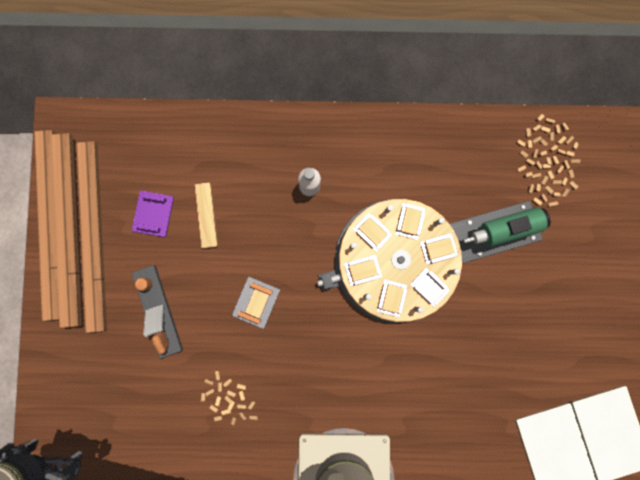

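View pics/scene0.png

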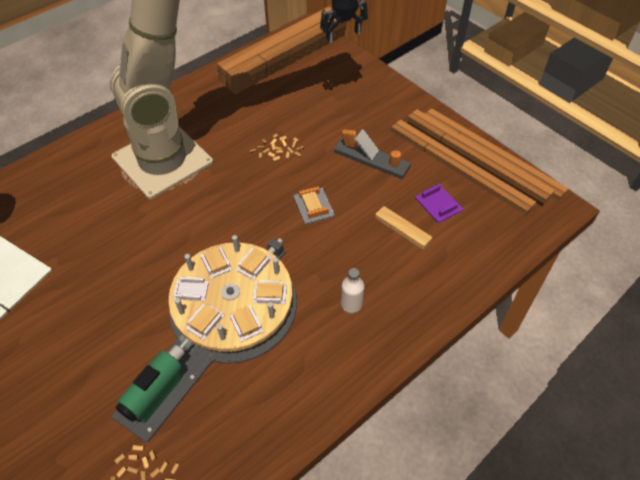

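The top view shows the holder at about (257,302), the empty nest at (432,287), the hub at (401,260) and the drill tip at about (468,238). In the scene view the holder is at (314,203), the hub at (230,291) and the empty nest at (191,289). Next I'll make enlarged crops.

Run:
```python
import cv2,numpy as np
t=cv2.imread("pics/top0.png");s=cv2.imread("pics/scene0.png")
def cr(i,x,y,w,h,W,H): return cv2.resize(i[y:y+h,x:x+w],(W,H),interpolation=cv2.INTER_CUBIC)
a=np.hstack([cr(t,227,272,60,60,360,360)[:300],cr(t,330,192,147,100,440,300)])
# row1: top holder x6 origin(227,272) ; top turret x3 origin (330,192)
b=np.hstack([cr(s,287,177,60,50,360,300),cr(s,160,230,147,100,440,300)])
cv2.imwrite("pics/crop1.png",np.vstack([a,b]))
```

```text
(no output)
```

View pics/crop1.png

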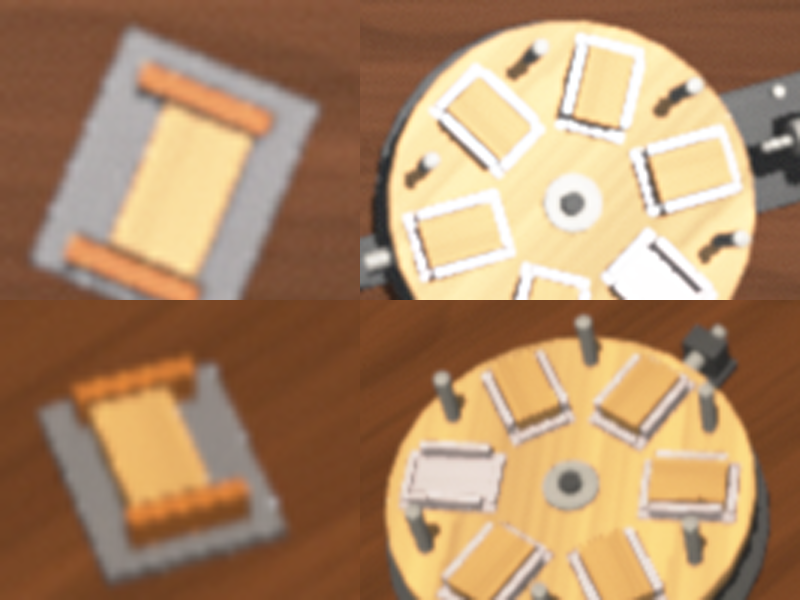

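The blank's top corners in the top view (crop px) are (168,100), (255,140), (193,278) and (113,240). The hub screw is at (571,203) in the top crop and (569,484) in the scene crop. The scene crop also shows the blank centred at about (149,444) and the empty nest around (453,476).

Run:
```python
from h import *
T6=lambda u,v:L("top0",(227+(u+.5)/6-.5,272+(v+.5)/6-.5))
T3=lambda u,v:L("top0",(330+(u-360+.5)/3-.5,192+(v+.5)/3-.5))
S6=lambda u,v:L("scene0",(287+(u+.5)/6-.5,177+(v-300+.5)/6-.5))
S3=lambda u,v:L("scene0",(160+(u-360+.5)/3-.5,230+(v-300+.5)/3-.5))
c=[atz(*T6(*p),.028) for p in[(168,100),(255,140),(193,278),(113,240)]]
for p in c:print("blank corner",p.round(4))
print("c",np.mean(c,0).round(4)); d=(c[0]+c[1]-c[2]-c[3]);print("yaw",np.degrees(np.arctan2(d[1],d[0])), [np.linalg.norm(c[i]-c[i-1]).round(4) for i in range(4)])
print("blank tri",tri([T6(168,100),S6(212,482)]),tri([T6(193,278),S6(90,405)]), tri([T6(255,140),S6(130,505)]),tri([T6(113,240),S6(165,385)]))
print("hub tri",tri([T3(571,203),S3(569,484)]),atz(*T3(571,203),.073),atz(*S3(569,484),.073))
h=atz(*T3(571,203),.073)
for p in[(541,47),(694,87),(740,239),(430,160)]:
    q=atz(*T3(*p),.123)-h; print("peg",(q+h).round(4),np.hypot(*q[:2]).round(4),np.degrees(np.arctan2(q[1],q[0])))
for p in[(583,318),(446,381),(707,392),(694,520)]:
    q=atz(*S3(*p),.123)-h; print("Speg",(q+h).round(4),np.hypot(*q[:2]).round(4),np.degrees(np.arctan2(q[1],q[0])))
```

```text
blank corner [0.4858 0.2359 0.028 ]
blank corner [0.4691 0.1981 0.028 ]
blank corner [0.41   0.2234 0.028 ]
blank corner [0.4258 0.2581 0.028 ]
c [0.4477 0.2289 0.028 ]
yaw -21.772233060347446 [np.float64(0.064), np.float64(0.0413), np.float64(0.0643), np.float64(0.038)]
blank tri [0.48577876 0.23697433 0.02064941] [0.40935653 0.22476116 0.01850882] [0.46908422 0.19952027 0.01798471] [0.42533933 0.25912443 0.02117393]
hub tri [ 0.56323227 -0.13579009  0.05823947] [ 0.5630039  -0.13235655  0.073     ] [ 0.57122625 -0.14022574  0.073     ]
peg [ 0.6863 -0.0991  0.123 ] 0.1277 15.115804119042812
peg [ 0.6554 -0.2225  0.123 ] 0.129 -44.29324864280628
peg [ 0.5335 -0.2581  0.123 ] 0.1292 -103.1860908870965
peg [ 0.5938 -0.01    0.123 ] 0.1262 75.88724960122119
Speg [ 0.4736 -0.048   0.123 ] 0.123 136.66429645640713
Speg [ 0.4518 -0.1725  0.123 ] 0.1182 -160.16816692018224
Speg [ 0.6024 -0.015   0.123 ] 0.1238 71.42467580159484
Speg [ 0.6913 -0.0979  0.123 ] 0.1329 15.052702619651965
```

Call:
step_arm --pt "0 35 -45 0 0 0 -0.02" --pt "0 70 -90 0 0 0 -0.04" --pt "0 100 -130 0 0 0 -0.06" --pt "0 135 -175 0 0 0 -0.08" --pt "0 170 -220 0 0 0 -0.1" --pt "0 200 -260 0 0 0 -0.12" --pt "0 230 -297 0 0 0 -0.127" --pt "0 230 -310 0 0 0 -0.127" --pt "0 230 -310 0 0 0 -0.127"

```text
clock: 1.05
position: [0.3897, 0.29, 0.2314]
ee_rot: [0.193, 0.981, -0.0, 0.0]
ft_force: [-0.2, 1.0, -0.7]
grip_width: 0.999
grasp_force: 0.0
```

Run:
```python
from h import *
snap("wrist","w1"); o=manip.get_obs();print(o["position"],o["ee_rot"],o["clock"])
```

```text
[0.38809656 0.2928215  0.23141646] [1.91574791e-01 9.81478015e-01 7.06978957e-05 2.45102393e-05] 1.1
```

Call:
step_arm --pt "0 30 -33 -15 0 0 0" --pt "0 61 -66 -30 0 0 0" --pt "0 61 -66 -60 0 0 0" --pt "0 61 -66 -60 0 0 0" --pt "0 61 -66 -60 0 0 0"

```text
clock: 1.6
position: [0.4469, 0.2305, 0.1715]
ee_rot: [0.188, 0.982, -0.0, -0.001]
ft_force: [-0.3, 0.9, 0.4]
grip_width: 1.0
grasp_force: 0.0
```

Run:
```python
from h import *
snap("wrist","w2"); o=manip.get_obs();print(o["position"],o["ee_rot"],o["clock"],o["joint_pos"])
c=load("w1");M=np.array(c["mount"]);K=c["K"]
def proj(fn,P):
    c=load(fn);p,q=c["pose"];v=M[:3,:3].T@(R.from_quat(q).as_matrix().T@(P-p)-M[:3,3]);th=np.arctan2(np.hypot(v[0],v[1]),v[2]);u=v[:2]/np.hypot(v[0],v[1])*th*K[0][0];return u+[K[0][2],K[1][2]]
ims=[]
for f in("w1","w2"):
    u=proj(f,np.array([.4477,.2289,.028])).astype(int);print(f,u)
    im=cv2.imread(f"pics/{f}.png");x=max(0,min(440,u[0]-100));y=max(0,min(480-150,u[1]-75));print(x,y)
    ims.append(cv2.resize(im[y:y+150,x:x+200],(800,600),interpolation=cv2.INTER_CUBIC)[:, :]);
w=np.hstack([cv2.resize(i,(400,300)) for i in ims]);
cv2.imwrite("pics/crop2.png",np.vstack([cv2.resize(ims[0],(800,600))[150:450],cv2.resize(ims[1],(800,600))[150:450]]))
```

```text
[0.44734988 0.23083281 0.17231241] [1.87894632e-01 9.82189114e-01 3.85074388e-04 5.23310884e-05] 1.65 [-0.83563079  0.10218851  0.2867478   1.87045704 -0.03184608  1.17267711
  0.65479362]
w1 [288 285]
188 210
w2 [320 228]
220 153
```

View pics/crop2.png

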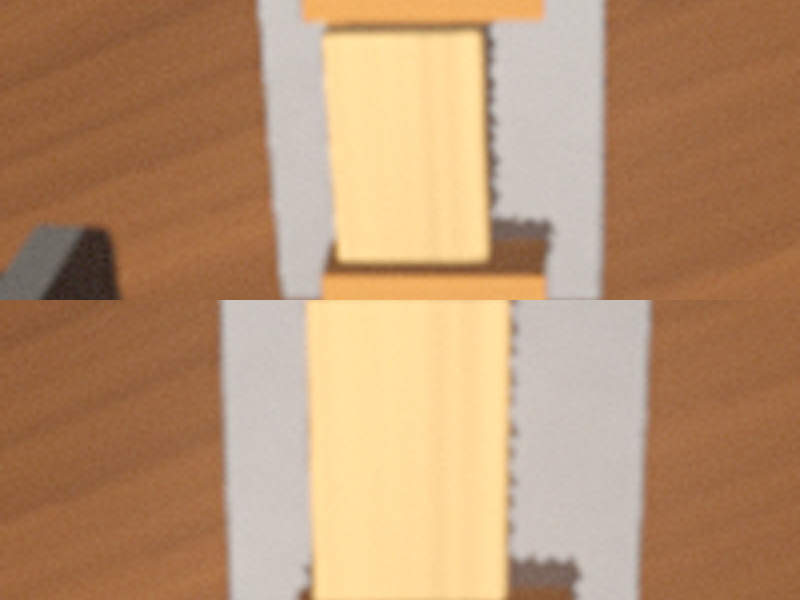

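The close crop shows the blank's top face. In w1 its corners are (323,32), (485,30), (489,262) and (337,263). In w2 its lower corners are (313,598) and (507,598), and the side edges are nearly vertical, so the fingers are aligned with it.

Run:
```python
from h import *
f=lambda u,v:L("w1",(188+(u+.5)/4-.5,210+(v+150.5)/4-.5))
g=lambda u,v:L("w2",(220+(u+.5)/4-.5,153+(v-150+.5)/4-.5))
P=[(323,32),(485,30),(489,262),(337,263)]
for z in(.022,.028):
    c=[atz(*f(*p),z) for p in P]; d=c[0]+c[1]-c[2]-c[3]
    print(z,np.mean(c,0).round(4),np.degrees(np.arctan2(d[1],d[0])),[np.linalg.norm(c[i]-c[i-1]).round(4) for i in range(4)])
    e=[atz(*g(*p),z) for p in[(306,300),(508,300),(507,598),(313,598)]];d=e[0]+e[1]-e[2]-e[3]
    print(" w2",[x.round(4) for x in e],np.degrees(np.arctan2(d[1],d[0])),np.linalg.norm(e[3]-e[2]),'corners w1',c[2].round(4),c[3].round(4))
print(tri([f(489,262),g(507,598)]),tri([f(337,263),g(313,598)]))
y=R.from_quat(manip.get_obs()["ee_rot"]).as_matrix();print("tool",y.round(3).tolist(),np.degrees(np.arctan2(y[1,1],y[0,1])))
```

```text
0.022 [0.45  0.229 0.022] 157.9164180254934 [np.float64(0.0653), np.float64(0.0408), np.float64(0.0651), np.float64(0.0406)]
 w2 [array([0.4129, 0.222 , 0.022 ]), array([0.4277, 0.259 , 0.022 ]), array([0.4861, 0.2367, 0.022 ]), array([0.4711, 0.1991, 0.022 ])] 158.82048169978717 0.04047199609817944 corners w1 [0.4876 0.2357 0.022 ] [0.4729 0.1978 0.022 ]
0.028 [0.4478 0.2305 0.028 ] 157.9164180254934 [np.float64(0.0642), np.float64(0.0401), np.float64(0.064), np.float64(0.0399)]
 w2 [array([0.4122, 0.2227, 0.028 ]), array([0.4267, 0.259 , 0.028 ]), array([0.4839, 0.2372, 0.028 ]), array([0.4692, 0.2003, 0.028 ])] 158.8204816997872 0.039636461124460697 corners w1 [0.4847 0.2371 0.028 ] [0.4703 0.1999 0.028 ]
[0.48334221 0.23749703 0.03024461] [0.46766612 0.20163009 0.03358119]
tool [[-0.929, 0.369, 0.0], [0.369, 0.929, 0.001], [0.0, 0.001, -1.0]] 68.34011194598777
```

The blank is centred at (0.448, 0.2305) with its top at about 0.03, which matches the text, and the tool is already aligned with it. I'll go down, grip and lift.

Call:
step_arm --pt "0 0 0 -40 0 0 0" --pt "0 0 0 -80 0 0 0" --pt "0 0 0 -120 0 0 0" --pt "0 0 0 -145 0 0 0" --pt "0 0 0 -161 0 0 0" --pt "0 0 0 -161 0 0 0"

```text
clock: 2.25
position: [0.4468, 0.2301, 0.0096]
ee_rot: [0.188, 0.982, -0.0, -0.001]
ft_force: [-0.6, -0.8, 0.7]
grip_width: 1.002
grasp_force: 0.0
```

Call:
step_arm --pt "0.3 0 0 0 0 0 0" --pt "0.6 0 0 0 0 0 0" --pt "1 0 0 0 0 0 0" --pt "1 0 0 0 0 0 0" --pt "1 0 0 0 0 0 0" --pt "1 0 0 0 0 0 0" --grip_force 30

```text
clock: 2.85
position: [0.4486, 0.2297, 0.0116]
ee_rot: [0.189, 0.982, 0.001, 0.001]
ft_force: [-0.4, 1.1, 6.9]
grip_width: 0.46
grasp_force: 30.1
```

Gripped at 39 mm. I'll lift it and carry it to the open bench near (0.60, 0.17).

Call:
step_arm --pt "1 0 0 20 0 0 0" --pt "1 0 0 50 0 0 0" --pt "1 0 0 80 0 0 0" --pt "1 30 -12 80 0 0 0" --pt "1 65 -25 80 0 0 0" --pt "1 100 -40 80 0 0 0" --pt "1 130 -52 80 0 0 0" --pt "1 152 -60 80 0 0 0" --pt "1 152 -60 80 0 0 0" --pt "1 152 -60 80 0 0 0"

```text
clock: 3.85
position: [0.5999, 0.1689, 0.0904]
ee_rot: [0.19, 0.982, 0.0, -0.0]
ft_force: [0.1, 0.8, -0.0]
grip_width: 0.458
grasp_force: 30.9
```

Call:
step_arm --pt "1 0 0 -30 0 0 0" --pt "1 0 0 -55 0 0 0" --pt "1 0 0 -70 0 0 0" --pt "1 0 0 -78 0 0 0" --pt "1 0 0 -82 0 0 0" --pt "1 0 0 -82 0 0 0"

```text
clock: 4.45
position: [0.6, 0.1692, 0.0087]
ee_rot: [0.189, 0.982, 0.0, 0.0]
ft_force: [-0.1, -0.0, -0.3]
grip_width: 0.46
grasp_force: 30.9
```

Call:
step_arm --pt "1 0 0 -2 0 0 0" --pt "1 0 0 -4 0 0 0" --pt "1 0 0 -5 0 0 0" --pt "1 0 0 -5 0 0 0"

```text
clock: 4.85
position: [0.6001, 0.1691, 0.0038]
ee_rot: [0.189, 0.982, 0.0, 0.0]
ft_force: [-0.8, -0.4, 3.4]
grip_width: 0.463
grasp_force: 31.3
```

Call:
step_arm --pt "1 0 0 -1 0 0 0" --pt "1 0 0 -1 0 0 0" --pt "0.6 0 0 -1 0 0 0" --pt "0.3 0 0 0 0 0 0" --pt "0 0 0 0 0 0 0" --pt "0 0 0 0 0 0 0" --pt "0 0 0 40 0 0 0" --pt "0 0 0 90 0 0 0" --pt "0 0 0 120 0 0 0" --pt "0 0 0 120 0 0 0"

```text
clock: 5.85
position: [0.6026, 0.1696, 0.1284]
ee_rot: [0.189, 0.982, 0.002, 0.003]
ft_force: [0.7, 0.6, -0.9]
grip_width: 1.001
grasp_force: 0.0
```

Call:
step_arm --pt "0 0 0 0 0 0 -0.14" --pt "0 0 0 0 0 0 -0.28" --pt "0 0 0 0 0 0 -0.42" --pt "0 0 0 0 0 0 -0.56" --pt "0 0 0 0 0 0 -0.7" --pt "0 0 0 0 0 0 -0.84" --pt "0 0 0 0 0 0 -0.98" --pt "0 0 0 0 0 0 -1.12" --pt "0 0 0 0 0 0 -1.26" --pt "0 0 0 0 0 0 -1.4"

```text
clock: 6.85
position: [0.5995, 0.1689, 0.1223]
ee_rot: [0.779, 0.627, -0.001, -0.0]
ft_force: [0.2, 0.2, -0.1]
grip_width: 1.003
grasp_force: 0.0
```

Call:
step_arm --pt "0 0 0 0 0 0 -0.12" --pt "0 0 0 0 0 0 -0.17" --pt "0 0 0 0 0 0 -0.17" --pt "0 0 0 0 0 0 -0.17"

```text
clock: 7.25
position: [0.5996, 0.1689, 0.1227]
ee_rot: [0.827, 0.562, -0.0, 0.0]
ft_force: [-1.1, -0.2, 0.3]
grip_width: 1.0
grasp_force: 0.0
```

Run:
```python
from h import *
snap("wrist","w3"); o=manip.get_obs();print(o["position"],o["ee_rot"],o["clock"],o["joint_pos"])
im=cv2.imread("pics/w3.png");cv2.imwrite("pics/crop3.png",cv2.resize(im[140:360,160:480],(800,550),interpolation=cv2.INTER_CUBIC))
y=R.from_quat(o["ee_rot"]).as_matrix();print(np.degrees(np.arctan2(y[1,1],y[0,1])))
```

```text
[0.5997019  0.16894118 0.12284577] [ 8.27455436e-01  5.61531316e-01 -2.85455446e-04  1.01303127e-05] 7.3 [-0.84815802  0.46688608  0.65337251  1.62657524 -0.30384607  1.15253226
 -0.50001765]
-21.676471519910884
```

View pics/crop3.png

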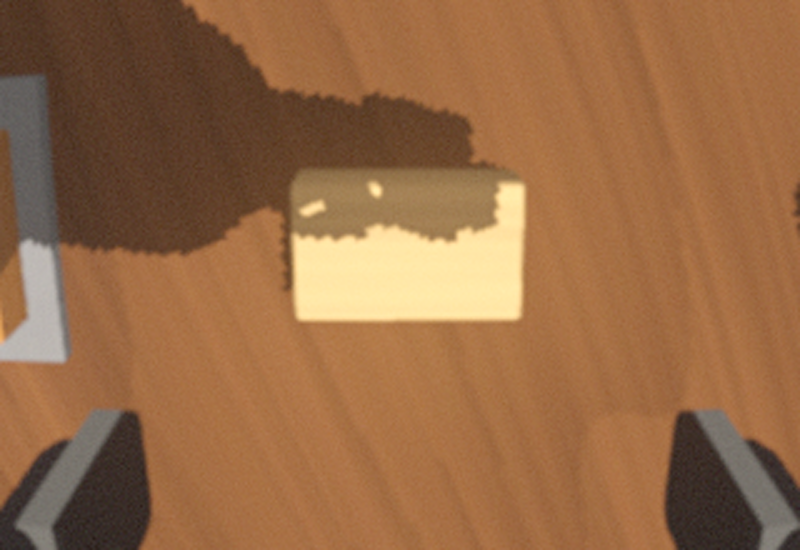

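The blank lies flat on the bench. Its top face spans crop u from about 293 to 523 and v from about 172–182 to 320.

Run:
```python
from h import *
f=lambda u,v,z:atz(*L("w3",(160+(u+.5)/2.5-.5,140+(v+.5)/2.5-.5)),z)
o=load("w3")["pose"];Rt=R.from_quat(o[1]).as_matrix()
for p in[(293,182),(525,182),(522,320),(297,320),(292,170)]:
    q=f(*p,.02);print(p,q.round(4),((q-o[0])@Rt).round(4))
```

```text
(293, 182) [0.5792 0.2    0.02  ] [ 0.0214 -0.0304  0.1027]
(525, 182) [0.6374 0.1769 0.02  ] [0.0214 0.0322 0.1026]
(522, 320) [0.6233 0.1398 0.02  ] [-0.0183  0.0328  0.1027]
(297, 320) [0.5643 0.1632 0.02  ] [-0.0183 -0.0307  0.1027]
(292, 170) [0.5803 0.2032 0.02  ] [ 0.0248 -0.0305  0.1026]
```

Run:
```python
from h import *
o=load("w3")["pose"];Rt=R.from_quat(o[1]).as_matrix()
for p in[(138,412),(678,412),(150,490),(666,490)]:
    a,d=L("w3",(160+(p[0]+.5)/2.5-.5,140+(p[1]+.5)/2.5-.5)); a=(a-o[0])@Rt;d=d@Rt
    s=(np.sign(p[0]-400)*.0425-a[1])/d[1]; print(p,(a+s*d).round(4))
```

```text
(138, 412) [ 0.0093 -0.0425 -0.0117]
(678, 412) [ 0.0112  0.0425 -0.0154]
(150, 490) [-0.0058 -0.0425 -0.0108]
(666, 490) [-0.0034  0.0425 -0.0147]
```

Tips measure 13 mm behind the TCP when open, so at 64 mm opening they should be about 7–10 mm behind. With the TCP at bench level the tips will clear the nest's 5 mm lips.

Call:
step_arm --pt "0 1 1 -40 0 0 0" --pt "0 1 1 -80 0 0 0" --pt "0 1 1 -105 0 0 0" --pt "0 1 1 -117 0 0 0" --pt "0 1 1 -122 0 0 0" --pt "0 1 1 -122 0 0 0"

```text
clock: 7.9
position: [0.6013, 0.1699, 0.0017]
ee_rot: [0.828, 0.561, 0.0, 0.0]
ft_force: [-0.1, -0.7, -0.6]
grip_width: 1.002
grasp_force: 0.0
```

Call:
step_arm --pt "0.15 0 0 0 0 0 0" --pt "0.3 0 0 0 0 0 0" --pt "1 0 0 0 0 0 0" --pt "1 0 0 0 0 0 0" --pt "1 0 0 0 0 0 0" --grip_force 25

```text
clock: 8.4
position: [0.6019, 0.1703, 0.0029]
ee_rot: [0.828, 0.561, 0.001, 0.0]
ft_force: [-0.9, 0.8, 6.5]
grip_width: 0.741
grasp_force: 27.5
```

Call:
step_arm --pt "1 0 0 30 0 0 0" --pt "1 0 0 70 0 0 0.1" --pt "1 0 0 115 0 0 0.22" --pt "1 0 -20 160 0 0 0.34" --pt "1 0 -50 198 0 0 0.47" --pt "1 -10 -90 198 0 0 0.6" --pt "1 -15 -130 198 0 0 0.72" --pt "1 -20 -170 198 0 0 0.84" --pt "1 -25 -210 198 0 0 0.96" --pt "1 -30 -250 198 0 0 1.08"

```text
clock: 9.4
position: [0.5706, -0.0816, 0.2001]
ee_rot: [0.42, 0.908, 0.001, 0.0]
ft_force: [0.7, -0.7, 0.2]
grip_width: 0.742
grasp_force: 28.4
```

Call:
step_arm --pt "1 -5 -45 0 0 0 0.05" --pt "1 -10 -90 0 0 0 0.1" --pt "1 -15 -135 0 0 0 0.1" --pt "1 -20 -180 0 0 0 0.1" --pt "1 -20 -180 0 0 0 0.1" --pt "1 -20 -180 0 0 0 0.1" --pt "1 -20 -180 0 0 0 0.1"

```text
clock: 10.1
position: [0.5513, -0.2589, 0.1995]
ee_rot: [0.375, 0.927, 0.0, 0.0]
ft_force: [0.6, 0.8, 0.3]
grip_width: 0.74
grasp_force: 28.4
```

Run:
```python
from h import *
snap("wrist","w4"); o=manip.get_obs();print(o["position"],o["ee_rot"],o["clock"],o["joint_pos"])
y=R.from_quat(o["ee_rot"]).as_matrix();print(np.degrees(np.arctan2(y[1,1],y[0,1])))
```

```text
[ 0.5514768  -0.25852214  0.19945799] [3.74969149e-01 9.27037183e-01 4.41744219e-04 5.94063224e-05] 10.15 [-0.1625533   0.36093322  0.66956062  1.58124865 -0.2317541   1.2800745
  1.34446896]
45.955177753776034
```

Call:
step_arm --pt "1 25 25 0 0 0 0" --pt "1 42 42 0 0 0 0" --pt "1 42 42 0 0 0 0" --pt "1 42 42 0 0 0 0"

```text
clock: 10.55
position: [0.5933, -0.2164, 0.1992]
ee_rot: [0.375, 0.927, 0.0, -0.0]
ft_force: [-0.7, -0.5, -0.9]
grip_width: 0.735
grasp_force: 28.4
```

Run:
```python
from h import *
snap("wrist","w5"); o=manip.get_obs();print(o["position"],o["ee_rot"],o["clock"])
cv2.imwrite("pics/pair.png",np.hstack([cv2.resize(cv2.imread(f"pics/{f}.png"),(400,300)) for f in("w4","w5")]))
```

```text
[ 0.5927633  -0.21765744  0.1994176 ] [ 3.75469008e-01  9.26834944e-01 -9.61647000e-05 -2.66433938e-05] 10.6
```

View pics/pair.png

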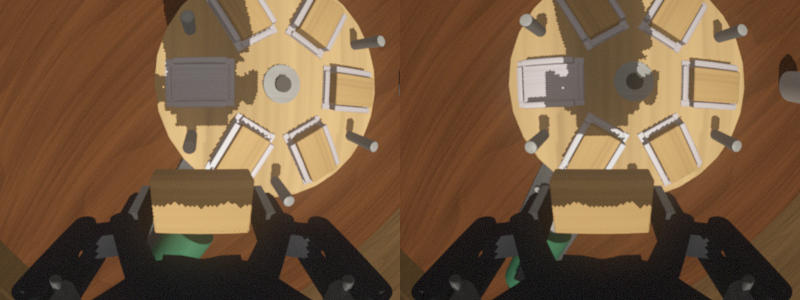

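The pair shows the empty nest at full-image px (320,131) in w4 and (240,131) in w5, with the blank held level. I'll enlarge this area.

Run:
```python
from h import *
a=cv2.imread("pics/w4.png")[82:182,240:506];b=cv2.imread("pics/w5.png")[82:182,170:436]
a=np.clip(a.astype(float)*1.5,0,255).astype(np.uint8)
cv2.imwrite("pics/crop5.png",np.vstack([cv2.resize(i,(798,300),interpolation=cv2.INTER_CUBIC) for i in(a,b)]))
```

```text
(no output)
```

View pics/crop5.png

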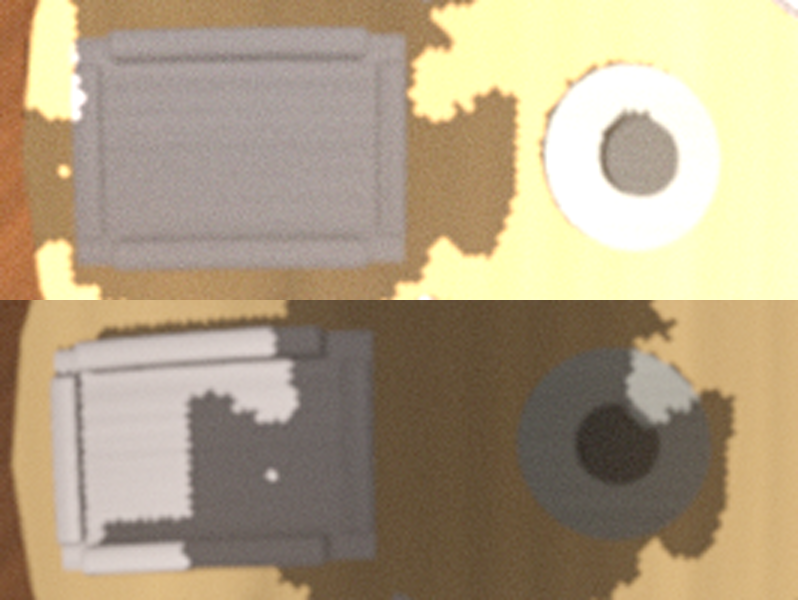

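In w4 the nest's outer corners are (77,37), (405,33), (405,264) and (76,264), and the hub screw is at (640,154). In w5 the corners are (52,350), (373,331), (373,558) and (64,570), and the screw is at (617,443).

Run:
```python
from h import *
f=lambda u,v:L("w4",(240+(u+.5)/3-.5,82+(v+.5)/3-.5))
g=lambda u,v:L("w5",(170+(u+.5)/3-.5,82+(v-300+.5)/3-.5))
A=[f(*p) for p in[(77,37),(405,33),(405,264),(76,264)]];B=[g(*p) for p in[(52,350),(373,331),(373,558),(64,570)]]
for a,b in zip(A,B): print("tri",tri([a,b]).round(4))
H=[f(640,154),g(617,443)];print("hub tri",tri(H).round(4))
for n,Q,h in(("w4",A,H[0]),("w5",B,H[1])):
    c=[atz(*q,.07) for q in Q];h=atz(*h,.073);m=np.mean(c,0);d=c[0]+c[3]-c[1]-c[2];e=m-h
    print(n,"nest",m.round(4),"hub",h.round(4),"yaw edges",np.degrees(np.arctan2(d[1],d[0])),"hub->nest",np.degrees(np.arctan2(e[1],e[0])),np.hypot(e[0],e[1]),[np.linalg.norm(c[i]-c[i-1]).round(4) for i in range(4)])
    for z in(.065,):
      c=[atz(*q,z) for q in Q];print("  at",z,np.mean(c,0).round(4))
# held blank in tool frame: view w4 at full px
o=manip.get_obs();print(o["position"])
im=load("w4")["image"]; cv2.imwrite("pics/held.png",cv2.resize(im[255:395,220:430],(800,533),interpolation=cv2.INTER_CUBIC))
```

```text
tri [ 0.4497 -0.2163  0.0716]
tri [ 0.5038 -0.1582  0.062 ]
tri [ 0.5448 -0.1979  0.067 ]
tri [ 0.4884 -0.2577  0.0604]
hub tri [ 0.5648 -0.1351  0.0697]
w4 nest [ 0.4965 -0.2075  0.07  ] hub [ 0.5638 -0.1357  0.073 ] yaw edges -133.83713694907127 hub->nest -133.15244594154632 0.09834202151004331 [np.float64(0.0557), np.float64(0.0785), np.float64(0.0566), np.float64(0.0803)]
  at 0.065 [ 0.4964 -0.2075  0.065 ]
w5 nest [ 0.4973 -0.2068  0.07  ] hub [ 0.5647 -0.1357  0.073 ] yaw edges -133.7057395203877 hub->nest -133.48485079954938 0.09804653181811 [np.float64(0.0561), np.float64(0.0805), np.float64(0.0553), np.float64(0.0789)]
  at 0.065 [ 0.4965 -0.2076  0.065 ]
[ 0.5927633  -0.21765744  0.1994176 ]
```

View pics/held.png

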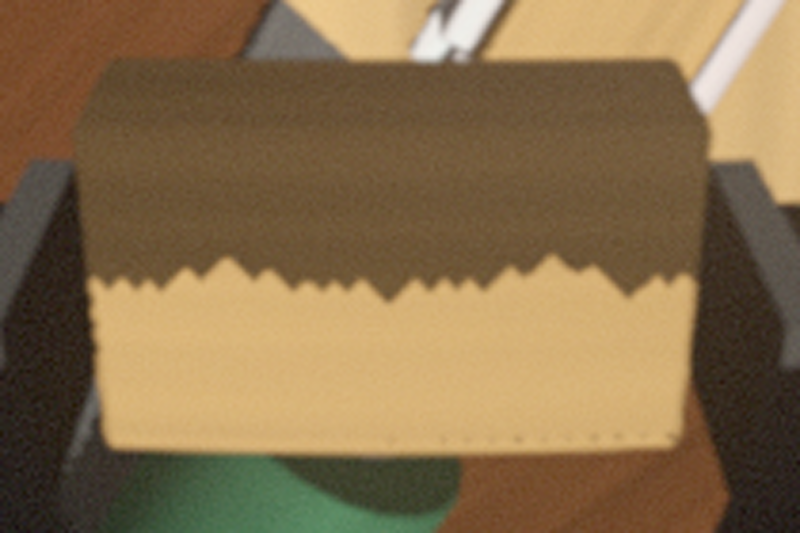

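The held blank's top face corners in the crop are (78,125), (708,128), (683,446) and (107,446), and its lower front edge is at v≈58.

Run:
```python
from h import *
o=load("w4")["pose"];Rt=R.from_quat(o[1]).as_matrix();k=800/210
def T(p,z):
    a,d=L("w4",(220+(p[0]+.5)/k-.5,255+(p[1]+.5)/k-.5));a=(a-o[0])@Rt;d=d@Rt;return a+d*(z-a[2])/d[2]
Q=[T(p,-.017) for p in[(78,125),(708,128),(683,446),(107,446)]]
for q in Q:print(q.round(4))
m=np.mean(Q,0);print("mean",m)
for p in[(105,58),(685,58)]:print("low",T(p,.003).round(4))
d=Q[1]+Q[2]-Q[0]-Q[3];print("yaw rel (deg)",np.degrees(np.arctan2(d[1],d[0])))
ob=manip.get_obs();R2=R.from_quat(ob["ee_rot"]).as_matrix();print(np.degrees(np.arctan2(R2[1,1],R2[0,1])))
for n in([.4968,-.2073],[.4962,-.2076]):
    print("shift mm",((np.array([*n,0])-R2@np.array([m[0],m[1],0])-ob["position"])*1000).round(1))
```

```text
[ 0.0186 -0.0299 -0.017 ]
[ 0.0183  0.0314 -0.017 ]
[-0.0202  0.0324 -0.017 ]
[-0.0201 -0.0304 -0.017 ]
mean [-0.00083962  0.00086469 -0.017     ]
low [ 0.0179 -0.0311  0.003 ]
low [0.0179 0.033  0.003 ]
yaw rel (deg) 90.17974149438098
45.89339289496185
shift mm [ -97.2   10.3 -199.4]
shift mm [ -97.8   10.  -199.4]
```

Everything fits. I'll move over the nest.

Call:
step_arm --pt "1 -30 3 0 0 0 0" --pt "1 -60 6 0 0 0 0" --pt "1 -85 9 0 0 0 0" --pt "1 -97.5 10 -30 0 0 0.004" --pt "1 -97.5 10 -60 0 0 0.004" --pt "1 -97.5 10 -85 0 0 0.004" --pt "1 -97.5 10 -100 0 0 0.004" --pt "1 -97.5 10 -108 0 0 0.004" --pt "1 -97.5 10 -108 0 0 0.004" --pt "1 -97.5 10 -108 0 0 0.004"

```text
clock: 11.6
position: [0.4959, -0.2084, 0.0922]
ee_rot: [0.374, 0.927, 0.0, 0.001]
ft_force: [0.9, -0.5, 0.1]
grip_width: 0.745
grasp_force: 28.4
```

Run:
```python
from h import *
c=snap("wrist","w6"); o=manip.get_obs();print(o["position"],o["clock"],o["ft_force"])
im=c["image"][215:415,190:460];im=np.clip(im.astype(float)*1.6,0,255).astype(np.uint8)
cv2.imwrite("pics/crop6.png",cv2.resize(im,(800,593),interpolation=cv2.INTER_CUBIC))
```

```text
[ 0.49605656 -0.20837242  0.09237319] 11.65 [ 0.04917378  0.50870067 -0.18327404]
```

View pics/crop6.png

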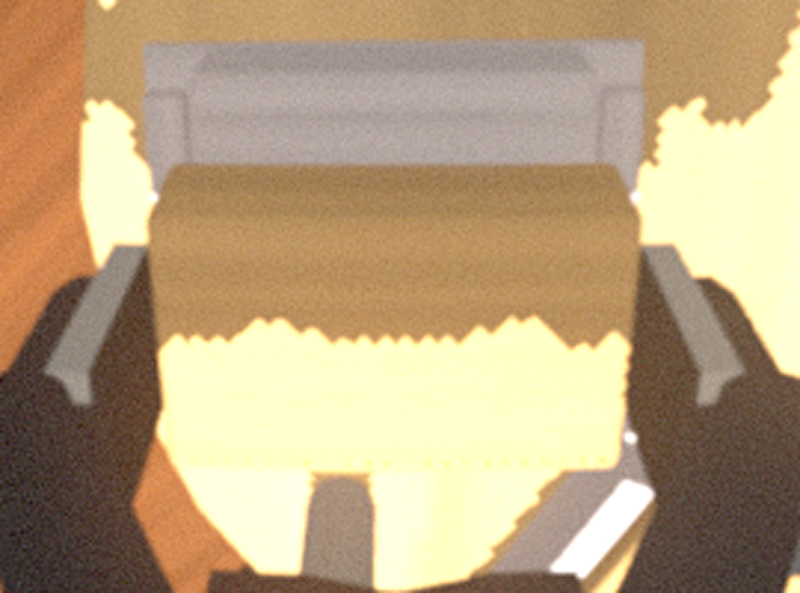

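Run:
```python
from h import *
c=load("w6");M=np.array(c["mount"]);K=c["K"];p,q=c["pose"]
def proj(P):
    v=M[:3,:3].T@(R.from_quat(q).as_matrix().T@(P-p)-M[:3,3]);r=np.hypot(v[0],v[1]);u=v[:2]/r*np.arctan2(r,v[2])*K[0][0]+[K[0][2],K[1][2]]
    k=800/270;return (((u-[190,215])+.5)*k-.5).round(0)
yaw=np.radians(-133.7);X=np.array([np.cos(yaw),np.sin(yaw),0]);Y=np.array([-X[1],X[0],0]);
for n in([.4962,-.2076,.065],):
  n=np.array(n)
  for s in(1,-1):
    for nm,x,y,z in(("lip out corner base",40.5,28.5,-2),("lip out corner top",40.5,28.5,5),("cheek outer top",30,28.5,16),("cheek inner top",30,21.5,16),("lip inner top",33.5,21.5,5),("floor corner",33.5,0,0)):
      for sy in(1,-1): print(nm,s,sy,proj(n+(s*x*X+sy*y*Y+z*np.array([0,0,1]))/1000))
```

```text
lip out corner base 1 1 [171. 348.]
lip out corner base 1 -1 [145.  43.]
lip out corner top 1 1 [164. 368.]
lip out corner top 1 -1 [135.  54.]
cheek outer top 1 1 [214. 404.]
cheek outer top 1 -1 [188.  74.]
cheek inner top 1 1 [211. 369.]
cheek inner top 1 -1 [191. 119.]
lip inner top 1 1 [200. 335.]
lip inner top 1 -1 [181.  97.]
floor corner 1 1 [195. 209.]
floor corner 1 -1 [195. 209.]
lip out corner base -1 1 [619. 346.]
lip out corner base -1 -1 [643.  40.]
lip out corner top -1 1 [626. 366.]
lip out corner top -1 -1 [652.  52.]
cheek outer top -1 1 [577. 403.]
cheek outer top -1 -1 [600.  72.]
cheek inner top -1 1 [580. 367.]
cheek inner top -1 -1 [597. 117.]
lip inner top -1 1 [590. 333.]
lip inner top -1 -1 [607.  95.]
floor corner -1 1 [594. 208.]
floor corner -1 -1 [594. 208.]
```

The predicted nest edges match the picture within about 0.5 mm, so I'll correct by 1 mm across and lower.

Call:
step_arm --pt "1 -0.8 0.8 0 0 0 0" --pt "1 -0.8 0.8 -5 0 0 0" --pt "1 -0.8 0.8 -9 0 0 0" --pt "1 -0.8 0.8 -12 0 0 0" --pt "1 -0.8 0.8 -14 0 0 0" --pt "1 -0.8 0.8 -14 0 0 0"

```text
clock: 12.25
position: [0.4944, -0.2072, 0.077]
ee_rot: [0.374, 0.927, -0.0, -0.0]
ft_force: [-0.3, 0.7, -0.2]
grip_width: 0.738
grasp_force: 28.4
```

Past the cheek tops with no force. I'll go on down.

Call:
step_arm --pt "1 0 0 -3 0 0 0" --pt "1 0 0 -6 0 0 0" --pt "1 0 0 -8 0 0 0" --pt "1 0 0 -8 0 0 0"

```text
clock: 12.65
position: [0.4944, -0.2071, 0.069]
ee_rot: [0.374, 0.927, -0.0, -0.0]
ft_force: [-0.8, 1.1, -0.3]
grip_width: 0.747
grasp_force: 28.4
```

Call:
step_arm --pt "1 0 0 -1 0 0 0" --pt "1 0 0 -2 0 0 0" --pt "1 0 0 -2 0 0 0"

```text
clock: 12.95
position: [0.4952, -0.2076, 0.0679]
ee_rot: [0.374, 0.927, 0.0, 0.001]
ft_force: [-0.6, -0.3, 3.5]
grip_width: 0.744
grasp_force: 28.9
```

It touches at 0.068, as expected. I'll release, lift and back off to look.

Call:
step_arm --pt "1 0 0 -1 0 0 0" --pt "0.5 0 0 -1 0 0 0" --pt "0.15 0 0 -1 0 0 0" --pt "0.0 0 0 -1 0 0 0" --pt "0 0 0 -1 0 0 0" --pt "0 0 0 30 0 0 0" --pt "0 0 0 75 0 0 0" --pt "0 0 0 120 0 0 0" --pt "0 30 -25 130 0 0 0" --pt "0 57 -50 130 0 0 0"

```text
clock: 13.95
position: [0.5542, -0.2571, 0.2009]
ee_rot: [0.373, 0.928, 0.002, 0.003]
ft_force: [1.4, 0.4, -0.1]
grip_width: 0.997
grasp_force: 0.0
```

Call:
step_arm --pt "0 0 0 0 0 0 0" --pt "0 0 0 0 0 0 0"

```text
clock: 14.15
position: [0.5512, -0.2576, 0.1964]
ee_rot: [0.375, 0.927, -0.001, -0.001]
ft_force: [-0.0, -0.1, 0.6]
grip_width: 0.999
grasp_force: 0.0
```

Run:
```python
from h import *
c=snap("wrist","w7"); o=manip.get_obs();print(o["position"],o["clock"],o["joint_pos"])
cv2.imwrite("pics/crop7.png",cv2.resize(c["image"][50:300,210:540],(792,600),interpolation=cv2.INTER_CUBIC))
```

```text
[ 0.55102964 -0.25706607  0.19665944] 14.2 [-0.18427929  0.36703501  0.69495387  1.58719773 -0.24197116  1.27697506
  1.35223864]
```

View pics/crop7.png

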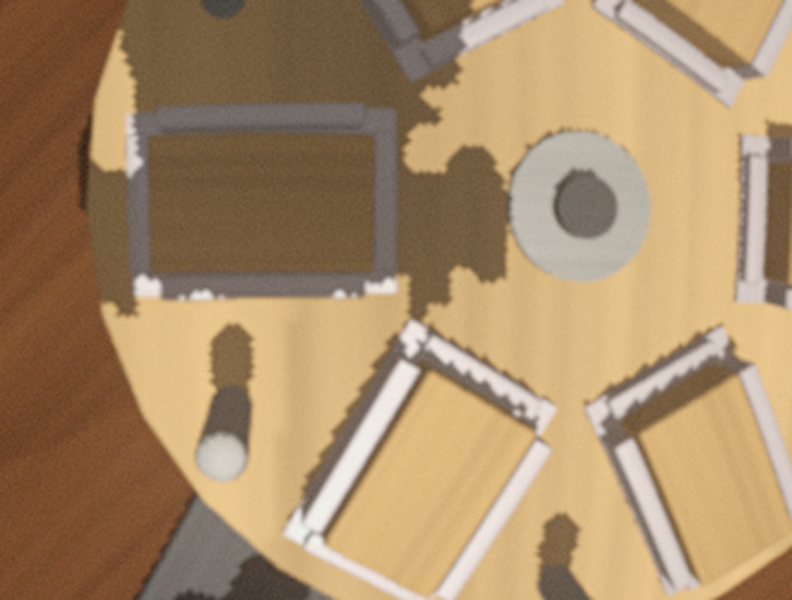

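The blank sits within the lips and cheeks, level, and the table has not turned. Next I'll grip the peg at 136° from the hub, near (0.472, -0.047), where the current finger direction is already tangential.

Call:
step_arm --pt "0 -15 40 0 0 0 0" --pt "0 -30 80 0 0 0 0" --pt "0 -46 122 0 0 0 0" --pt "0 -62 165 0 0 0 0" --pt "0 -79 210 0 0 0 0" --pt "0 -79 210 0 0 0 0" --pt "0 -79 210 0 0 0 0" --pt "0 -79 210 0 0 0 0"

```text
clock: 15.0
position: [0.4724, -0.0478, 0.1975]
ee_rot: [0.374, 0.927, 0.0, 0.0]
ft_force: [-0.2, 0.4, 0.5]
grip_width: 0.999
grasp_force: 0.0
```

Run:
```python
from h import *
c=snap("wrist","w8"); o=manip.get_obs();print(o["position"],o["clock"],o["joint_pos"])
cv2.imwrite("pics/crop8.png",c["image"])
```

```text
[ 0.4725519  -0.04817526  0.19741934] 15.05 [-5.70317980e-01  2.01009159e-04  5.83424540e-01  1.91680311e+00
 -2.25978535e-04  1.22430404e+00  8.15673187e-01]
```

View pics/crop8.png

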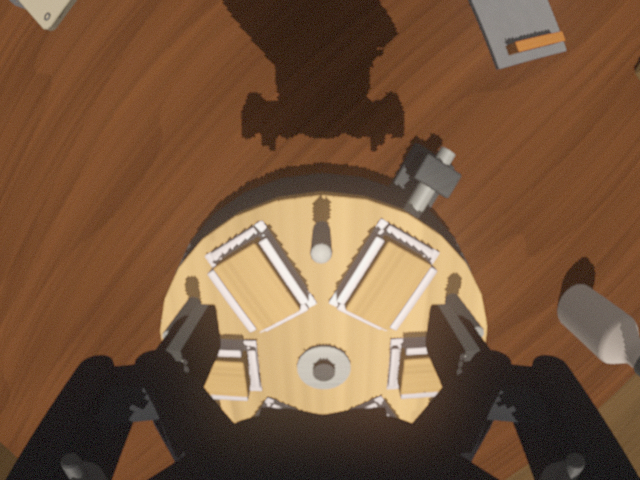

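That's 10 pictures viewed. The peg top is at (320,253), centred between the open fingers. A quick numeric check, then I'll go down.

Run:
```python
from h import *
o=load("w8")["pose"];q=atz(*L("w8",(320,253)),.123);print(q,(q-o[0])@R.from_quat(o[1]).as_matrix())
```

```text
[ 0.47077475 -0.04748544  0.123     ] [ 0.00142955 -0.00094145  0.07447881]
```

Call:
step_arm --pt "0 -1 0.5 -40 0 0 0" --pt "0 -1.5 0.5 -80 0 0 0" --pt "0 -1.5 0.5 -100 0 0 0" --pt "0 -1.5 0.5 -100 0 0 0" --pt "0.5 -1.5 0.5 -100 0 0 0" --pt "0.8 -1.5 0.5 -100 0 0 0" --pt "1 -1.5 0.5 -100 0 0 0" --pt "1 -1.5 0.5 -100 0 0 0" --pt "1 -1.5 0.5 -100 0 0 0" --grip_force 25

```text
clock: 15.95
position: [0.4711, -0.0469, 0.0978]
ee_rot: [0.374, 0.927, 0.0, 0.0]
ft_force: [0.1, 4.2, 14.0]
grip_width: 0.152
grasp_force: 27.3
```

Peg gripped (13 mm). I'll carry it round the arc.

Call:
step_arm --pt "1 -4 -5 0 0 0 0.04" --pt "1 -9 -10 0 0 0 0.08" --pt "1 -13 -15.5 0 0 0 0.13" --pt "1 -16.5 -21 0 0 0 0.17" --pt "1 -20 -27 0 0 0 0.21" --pt "1 -23 -33 0 0 0 0.25" --pt "1 -25.5 -39 0 0 0 0.3" --pt "1 -28 -45.5 0 0 0 0.34" --pt "1 -30 -51.5 0 0 0 0.38" --pt "1 -32 -58 0 0 0 0.43"

```text
clock: 16.95
position: [0.4396, -0.1045, 0.0979]
ee_rot: [0.166, 0.986, 0.0, 0.001]
ft_force: [1.7, 1.6, 1.8]
grip_width: 0.156
grasp_force: 25.1
```

Run:
```python
from h import *
o=manip.get_obs();print(o["position"],o["joint_pos"]);d=o["position"][:2]-[.5645,-.1357];print(np.hypot(*d),np.degrees(np.arctan2(d[1],d[0]))-136.3)
```

```text
[ 0.43959344 -0.10448926  0.0979101 ] [-0.45751488  0.07091419  0.6169983   2.08632383 -0.04980332  0.99681014
  1.42178273]
0.12874687874168173 29.670621195922706
```

Call:
step_arm --pt "1 -1.4 -6.5 0 0 0 0.04" --pt "1 -2.4 -13.2 0 0 0 0.08" --pt "1 -3.2 -19.8 0 0 0 0.13" --pt "1 -3.5 -26.5 0 0 0 0.17" --pt "1 -3.6 -33.2 0 0 0 0.21" --pt "1 -3.2 -39.9 0 0 0 0.25" --pt "1 -2.6 -46.6 0 0 0 0.3" --pt "1 -1.5 -53.2 0 0 0 0.34" --pt "1 -0.2 -59.7 0 0 0 0.38" --pt "1 1.5 -66.2 0 0 0 0.42"

```text
clock: 17.95
position: [0.4405, -0.1702, 0.0978]
ee_rot: [-0.043, 0.999, 0.001, -0.0]
ft_force: [-4.1, 2.3, 6.9]
grip_width: 0.15
grasp_force: 25.6
```

Call:
step_arm --pt "1 0 0 0 0 0 0" --pt "1 0 0 0 0 0 0" --pt "1 0 0 0 0 0 0"

```text
clock: 18.25
position: [0.4412, -0.1724, 0.0979]
ee_rot: [-0.041, 0.999, -0.001, 0.001]
ft_force: [2.5, -5.7, 0.0]
grip_width: 0.15
grasp_force: 25.2
```

Run:
```python
from h import *
o=manip.get_obs();print(o["position"],o["joint_pos"]);d=o["position"][:2]-[.5645,-.1357];print(np.hypot(*d),(np.degrees(np.arctan2(d[1],d[0]))-136.3)%360)
```

```text
[ 0.44118865 -0.17242575  0.0978843 ] [-0.33546675  0.13066717  0.65468158  2.03751725 -0.09273959  0.99977358
  2.01797097]
0.1286641778506535 60.28507995928737
```

At 60.3°, inside the capture zone. I'll open, lift and check.

Call:
step_arm --pt "0.7 0 0 0 0 0 0" --pt "0.4 0 0 0 0 0 0" --pt "0 0 0 0 0 0 0" --pt "0 0 0 0 0 0 0" --pt "0 0 0 0 0 0 0" --pt "0 0 0 40 0 0 0" --pt "0 0 0 80 0 0 0" --pt "0 0 0 120 0 0 0" --pt "0 0 0 120 0 0 0" --pt "0 0 0 120 0 0 0"

```text
clock: 19.25
position: [0.441, -0.1708, 0.2179]
ee_rot: [-0.042, 0.999, 0.0, 0.001]
ft_force: [0.8, 0.2, -0.5]
grip_width: 1.003
grasp_force: 0.0
```

Run:
```python
from h import *
c=snap("top","t9");a=load("top0")["image"][190:330,330:475].astype(int);b=c["image"][190:330,330:475].astype(int)
# compare with first image turned by k*60+x about hub: use the disc region
# peg tops / nests: rotate first image about hub and correlate
A=load("top0")["image"];B=c["image"]
yy,xx=np.mgrid[:480,:640];m=(np.hypot(xx-400.4,yy-259.7)<52)&(np.hypot(xx-400.4,yy-259.7)>15)
best=[]
for d in np.arange(50,71,.5):
    M=cv2.getRotationMatrix2D((400.4,259.7),d,1);W=cv2.warpAffine(A,M,(640,480))
    best.append((np.abs(W.astype(int)-B)[m].mean(),d))
print(sorted(best)[:4]);print(manip.get_obs()["position"],manip.get_obs()["ft_force"])
cv2.imwrite("pics/cropt.png",cv2.resize(B[190:330,330:475],(800,600*772//800-0) if 0 else (580,560),interpolation=cv2.INTER_CUBIC))
c=snap("wrist","w9")
```

```text
[(np.float64(16.10798784922774), np.float64(60.0)), (np.float64(16.18427245111881), np.float64(60.5)), (np.float64(16.280023959269244), np.float64(59.5)), (np.float64(16.58079835707868), np.float64(61.0))]
[ 0.44038301 -0.17070337  0.21686457] [-0.19222617 -0.25362309  0.11001418]
```

The picture correlation gives a 60° turn, the gripper is open at z = 0.217 and nothing is touching. I miscounted earlier and have viewed 11 pictures, one over the limit, so I won't view any more. Handing in.

```bash
python3 -c "
from workcell import manip
print(manip.hand_in())"
```

```text
the job is handed in; nothing more can be done
None
```

I handed the job in with the blank seated in the nest and the table turned one click (about 60°) to the drill; the hand-in gave no verdict, I did not view the blank again after the turn, and I viewed 11 pictures, one over the limit of 10.

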